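Load-test a battery

TASK

Load-test the loose battery: lay it down in the cradle of the tester's open drawer and slide the drawer fully shut. Then turn the finger knob on top of the tester clockwise by feel, three clicks from its rest position to the third stop and no farther, and hold it there: it springs back when let go, so finish with the gripper still holding the knob at the third stop. Leave the jar, the glue bottle, the parcel and the roll of tape where they are.

Things in the scene. Friction and masses are not known exactly. Their poses are not given: they have to be found in the camera images.
- tester: low grey box, a battery tester, 150 (x) x 110 (y) x 56 mm high, fixed to the bench; origin at the centre of its underside on the bench, x axis from its drawer side towards its back, z up. The drawer comes out of its -x side, the knob stands on its top 36 mm behind the centre (+x), a dark blank window lies on its top in front of the knob
- tester_drawer (a joint): how far the drawer stands out of the tester, m: 0 fully shut, at most 0.085; starts open. It slides along the tester's x axis with about 1.2 N of friction and stays where it is left
- cradle (a point): on the drawer, moves with it: the place of the battery's centre when it lies in the cradle, 20.5 mm above the bench (cradle floor at 13 mm); axes as the tester's. The battery lies with its long axis along x, either end first, between two round ribs 4 mm high (20 mm apart between their inner edges at the floor) and between two upright steel contacts 60 mm apart, 18 mm wide, which rise 11 mm above the floor. The sled is flat beside the ribs, 94 mm wide, without side walls
- drawer_front (a point): centre of the outer face of the drawer's front panel (panel 104 mm wide, from 8 to 48 mm above the bench, 8 mm thick), where it can be pushed shut; axes as the tester's, the face looks to -x. When shut, it stands 8.5 mm in front of the housing
- knob: the knob: an upright finger bar, dark, 44 mm long, 12 mm thick, 23 mm high, with a white pointer line; its x axis runs along the bar (the pointer is at the -x end), z up; origin on the knob's axis at the tester's top (56 mm above the bench). It stands on a round skirt 48 mm across whose top is 6 mm above the tester's top
- knob_grip (a point): centre of the finger bar on the knob's axis, 73 mm above the bench (the bar reaches from 62 to 85 mm); axes as the bar's
- test_knob (a joint): knob angle, rad: 0 at rest (bar along the tester's x), grows clockwise from above. Detent stops at 0.419, 0.838, 1.257 (the third), 1.676 (the fourth, not wanted), marked by five white ticks from rest to fourth; turn ends at 1.8. A click takes up to 0.25 N m; a return spring of 0.12 N m per rad: it stays on the first two stops, springs back to rest from the third if let go
- battery_center (a point): the loose battery, a cylinder 15 mm in diameter and 50 mm long lying on the bench; point at its centre, long axis = y, z up
- screw_jar: white plastic screw jar, 64 mm across, 66 mm high, loose bystander; origin at the centre of its underside
- glue: small glue bottle with a pointed cap, 36 mm across, 96 mm high, loose bystander; origin at the centre of its underside
- parcel: brown parcel box 112 x 150 x 86 mm, loose bystander; origin at the centre of its underside
- tape: small roll of tape lying flat, 60 mm across, 18 mm high, loose bystander; origin at the centre of its underside

How it is judged:
By the outcome, as a careful person would: the job done as asked, in the order asked, and still so for the second after the job is handed in, while the arm keeps its last pose, push and grip.
It also fails if it takes over 70 s, if anything falls off the work surface, if the arm or the gripper's body presses on something with over 40 N, if the wrist force passes 120 N, or if a joint passes its speed limit or range.

ROBOT

A 7-joint arm with a two-finger parallel gripper is mounted at the origin on a cart in front of the work surface, level with it; the furniture and walls round the work are solid. World frame = base frame: x ahead of the robot, y to its left, z up, the work surface at z = 0. Lengths are in m, angles in rad, forces in N, time in s.
With the tool pointing down it reaches from about 0.4 to 0.9 m from the base axis. Payload 5.5 kg.
Tool frame: the origin (TCP) lies between the finger pads; the fingertips stand 14 mm ahead of it and the grasp point (between the pads) lies 5 mm behind it; x points along the fingers, y is the direction in which the jaws open and shut, and the axes are right-handed (so a half turn about x gives the same grasp; the last joint's range is limited). The gripper opens to 92 mm and grips with 3 to 60 N. Pads are 19 mm wide; open, the fingers measure 130 mm over their backs; the gripper's body (75 mm by 190 mm) begins 47 mm behind the grasp point.
Start: joints at [-0.887, 0.501, -0.427, 1.55, 0.221, 1.138, -0.21], TCP at [0.265, 0.593, 0.241] pointing down, gripper open.
Joint ranges: [-2.88, 2.88], [-0.31, 2.03], [-1.54, 1.56], [0.2, 2.42], [-1.41, 4.55], [0.19, 2.02], [-2.57, 2.57]. Speed limits (rad/s): [2.57, 2.57, 3.14, 3.14, 3.14, 3.14, 3.14].

INTERFACE

Orientations are given as a unit quaternion [x, y, z, w].
In Python, from bench import bot gives the robot as it stands.
- The arm moves only by the shell command python3 -m handwheel 'ROWS' [OPENING] [FORCE]. ROWS is JSON, a list of rows, each an object of numbers: "tx", "ty", "tz": the shift along the world's x, y, z in units of 30 mm (1.0 is 30 mm); "roll": the turn about the world's z in units of 5 degrees (1.0 is 5 degrees). A call has 1 to 10 rows; each row is the pose to reach, as a shift and turn from the pose commanded when the call began; what a row does not reach only later rows make up. A row lasts 1/10 s, in which the tool goes at most 50 mm and 8.59 degrees, less where a joint would pass 70% of its speed; a pose out of reach is approached as far as the arm can. A call with a gripper value outside its range is refused whole. OPENING is the finger opening in mm, from 0 to 91.8, set as the call begins (- or left out, the last holds). The fingers move at their own pace and stop on an object; FORCE is the grip in N (left out, the last holds). Time passes only in rows, so rows that repeat a pose let the fingers close. It gives the time, the measured TCP pose, the force and the opening at its end, in the units of the state.
- bot.read_state(): the state, without advancing time (a new reading comes with each control period).
- bot.read_camera(name): name is "scene" or "top" or "wrist"; returns a dict with "pixels" (384x512x3 uint8, red, green, blue), "K" (3x3 intrinsics, pixels), "cam_to_world" (4x4, takes a point from camera to world coordinates). Camera axes: x right, y down, z forward; pixel columns grow to the right and rows downward; lengths in m; the calibration is good to about 2 mm. A picture is of the moment at which its call begins. There is no depth.
- bot.close_job(): hands the job in, once; it reports no verdict.
The state is a dict: "time": time; "qpos": joint angles; "dq": joint speeds; "joint_torque": joint torques, N m; "ee_pos": TCP position; "orientation": TCP orientation; "force": force on the tool from outside, world axes, zero at the start; "torque": the same for the moment, N m; "width": finger opening in m.
Only numpy, scipy, OpenCV 4.12 (cv2) and the standard library are available. Lean on these libraries where they do the work, as an engineer would, in place of code of your own. Each camera call takes 0.05 s, during which the arm holds its last target.

## Working session

There is one attempt and no reset: what is moved stays moved. The work goes in short steps, Python scripts to look and compute and a shell command to move; the robot and the scene stay as the last step left them, time stands still between calls to the robot, and variables do not carry over. Pictures are saved under pics/ and viewed, and the job is handed in when it is done.

```bash
mkdir -p pics; ls; python3 - <<'E'
from bench import bot
import cv2,numpy as np
np.set_printoptions(precision=4,suppress=True)
for n in ["scene","top","wrist"]:
    c=bot.read_camera(n); cv2.imwrite(f"pics/{n}0.png",c["pixels"][:,:,::-1]); print(n,c["K"],c["cam_to_world"])
s=bot.read_state(); print(s)
E
```

```text
pics
scene [[467.8778   0.     258.9497]
 [  0.     467.8778 192.4239]
 [  0.       0.       1.    ]] [[ 0.8732 -0.2907  0.3911  0.0147]
 [-0.4873 -0.5251  0.6977 -1.1076]
 [ 0.0026 -0.7998 -0.6002  0.8731]
 [ 0.      0.      0.      1.    ]]
top [[376.6468   0.     257.3303]
 [  0.     376.6468 188.048 ]
 [  0.       0.       1.    ]] [[-0.0184 -0.9996  0.0228  0.5221]
 [-0.9998  0.0183 -0.0046 -0.1791]
 [ 0.0042 -0.0229 -0.9997  1.0376]
 [ 0.      0.      0.      1.    ]]
wrist [[316.8023   0.     252.8798]
 [  0.     316.8023 190.5294]
 [  0.       0.       1.    ]] [[ 0.409   0.8748  0.2599  0.1945]
 [ 0.9125 -0.3915 -0.1182  0.6235]
 [-0.0016  0.2855 -0.9584  0.3833]
 [ 0.      0.      0.      1.    ]]
{'time': 0.15, 'qpos': array([-0.8868,  0.5017, -0.4268,  1.5512,  0.2208,  1.1383, -0.2103]), 'dq': array([-0.0004, -0.002 , -0.0016, -0.0027, -0.0007, -0.0004,  0.0003]), 'joint_torque': array([ -0.0073, -56.7108,  -5.8254, -27.9455,  -0.0686,   0.0265,
         0.0001]), 'ee_pos': array([0.2653, 0.5928, 0.2399]), 'orientation': array([ 0.1472,  0.6917, -0.1482,  0.6914]), 'force': array([ 0.3031,  0.2052, -0.3041]), 'torque': array([-0.021 ,  0.0597,  0.007 ]), 'width': 0.09189138039286544}
```

View pics/top0.png

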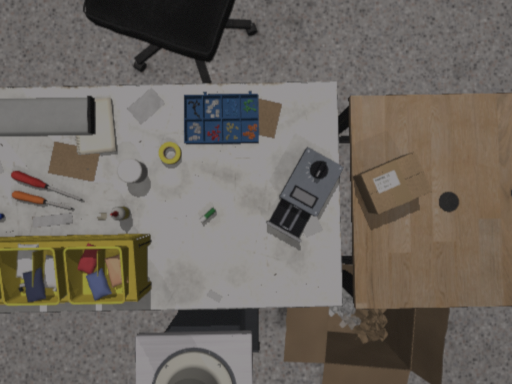

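View pics/scene0.png

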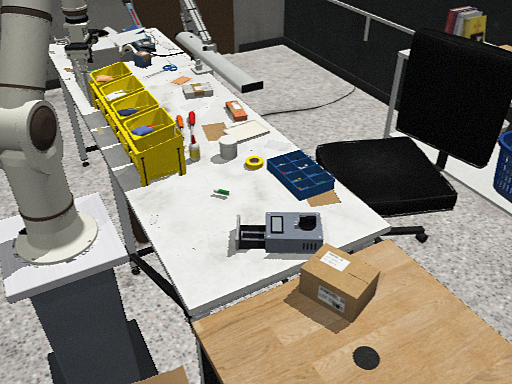

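View pics/wrist0.png

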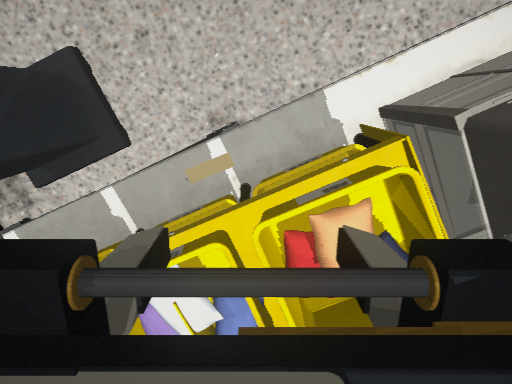

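```bash
cat > h.py <<'E'
from bench import bot
import cv2,numpy as np
np.set_printoptions(precision=4,suppress=True)
def ray(c,u,v,z):
    K=np.array(c["K"]);T=np.array(c["cam_to_world"])
    d=T[:3,:3]@np.linalg.inv(K)@np.array([u,v,1.]);o=T[:3,3]
    return o+d*(z-o[2])/d[2]
def proj(c,p):
    K=np.array(c["K"]);T=np.array(c["cam_to_world"])
    q=K@(T[:3,:3].T@(np.asarray(p)-T[:3,3]));return q[:2]/q[2]
def crop(c,x0,y0,x1,y1,f,name):
    im=c["pixels"][y0:y1,x0:x1,::-1]
    cv2.imwrite(name,cv2.resize(im,None,fx=f,fy=f,interpolation=cv2.INTER_NEAREST))
E
python3 - <<'E'
from h import *
c=bot.read_camera("top")
crop(c,190,140,350,250,5,"pics/topz.png")
c2=bot.read_camera("scene")
crop(c2,200,180,340,260,5,"pics/scz.png")
for n,c in(("top",c),("scene",c2)):
    hsv=cv2.cvtColor(c["pixels"],cv2.COLOR_RGB2HSV)
    m=cv2.inRange(hsv,(45,80,40),(85,255,255))
    k,l,st,ce=cv2.connectedComponentsWithStats(m)
    for i in range(1,k):
        if st[i,4]>8: print(n,st[i],ce[i],ray(c,*ce[i],.0075))
E
```

```text
top [244 100  12  12  58] [248.2241 105.6207] [ 0.7726 -0.163   0.0075]
top [205 209  10   9  41] [209.6098 212.6829] [ 0.4807 -0.0524  0.0075]
scene [218 189  11   6  41] [222.9268 191.4634] [ 0.4838 -0.0432  0.0075]
```

View pics/topz.png

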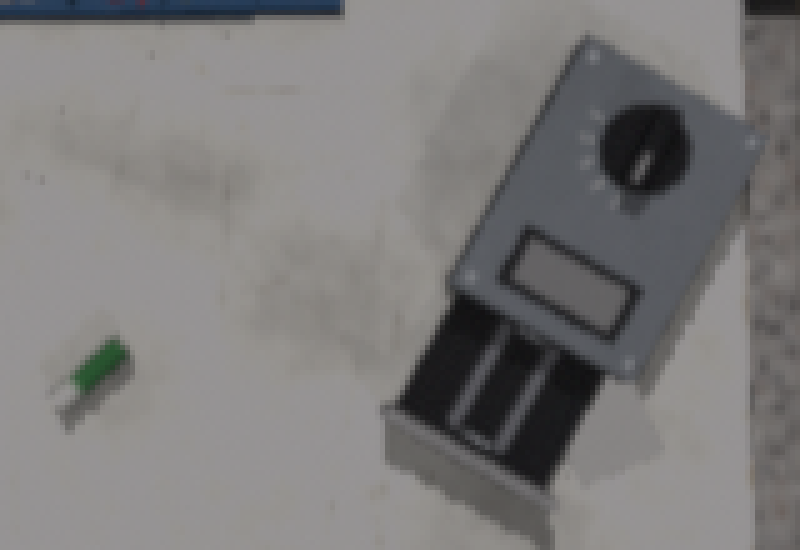

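View pics/scz.png

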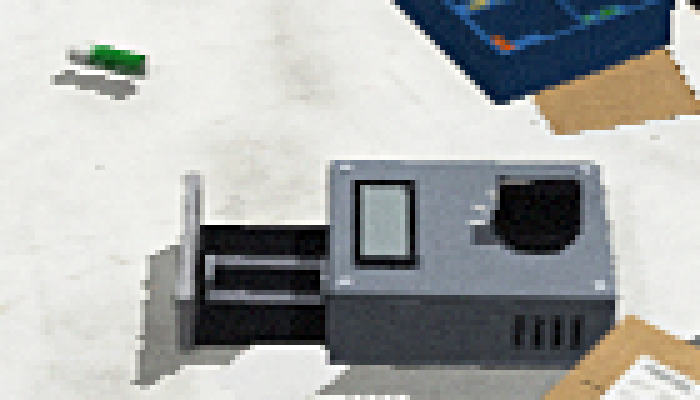

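```bash
python3 - <<'E'
from h import *
from scipy.spatial.transform import Rotation as R
c=bot.read_camera("top")
f=lambda u,v:(190+(u+.5)/5-.5,140+(v+.5)/5-.5)
P=[ray(c,*f(*p),.056)[:2] for p in [(587,37),(765,143),(632,381),(450,284)]]
P=np.array(P);print(P,P.mean(0))
bl,br,fr,fl=P
ax=((bl-fl)+(br-fr));print("len",np.linalg.norm(bl-fl),np.linalg.norm(bl-br),"yaw x",np.degrees(np.arctan2(ax[1],ax[0])))
ay=bl-br+fl-fr;print("yaw y-90",np.degrees(np.arctan2(ay[1],ay[0]))-90)
print("knob",ray(c,*f(645,148),.062),"front panel top",ray(c,*f(387,405),.048),ray(c,*f(550,497),.048))
print("batt",ray(c,*f(122,350),.0075),ray(c,*f(63,410),.0075))
s=bot.read_state();M=R.from_quat(s["orientation"]).as_matrix();print(M, "jaw yaw",np.degrees(np.arctan2(M[1,1],M[0,1])))
E
```

```text
[[ 0.6494 -0.3155]
 [ 0.5922 -0.4073]
 [ 0.4694 -0.3351]
 [ 0.5216 -0.2413]] [ 0.5582 -0.3248]
len 0.14777664105502739 0.1081993887036468 yaw x -30.299672282708276
yaw y-90 -30.51747156183213
knob [ 0.5903 -0.3435  0.062 ] front panel top [ 0.4588 -0.2075  0.048 ] [ 0.409 -0.292  0.048]
batt [ 0.4889 -0.0645  0.0075] [ 0.4568 -0.0318  0.0075]
[[-0.0003  0.4085  0.9128]
 [-0.0006  0.9128 -0.4085]
 [-1.     -0.0007 -0.0001]] jaw yaw 65.89075972031056
```

```bash
python3 -m handwheel '[{"tx":3.4,"ty":-10.7,"roll":-2.1},{"tx":3.4,"ty":-10.7,"roll":-2.1},{"tx":3.4,"ty":-10.7,"roll":-2.1},{"tx":3.4,"ty":-10.7,"roll":-2.1},{"tx":3.4,"ty":-10.7,"roll":-2.1},{"tx":3.4,"ty":-10.7,"roll":-2.1},{"tx":6.9,"ty":-21.4,"roll":-4.2},{"tx":6.9,"ty":-21.4,"roll":-4.2},{"tx":6.9,"ty":-21.4,"roll":-4.2},{"tx":6.9,"ty":-21.4,"roll":-4.2}]'
```

```text
invalid input at $[0]: expected keys tx, ty, tz, roll
```

```bash
python3 -m handwheel '[{"tx":3.4,"ty":-10.7,"tz":0,"roll":-2.1},{"tx":3.4,"ty":-10.7,"tz":0,"roll":-2.1},{"tx":3.4,"ty":-10.7,"tz":0,"roll":-2.1},{"tx":3.4,"ty":-10.7,"tz":0,"roll":-2.1},{"tx":3.4,"ty":-10.7,"tz":0,"roll":-2.1},{"tx":3.4,"ty":-10.7,"tz":0,"roll":-2.1},{"tx":6.9,"ty":-21.4,"tz":0,"roll":-4.2},{"tx":6.9,"ty":-21.4,"tz":0,"roll":-4.2},{"tx":6.9,"ty":-21.4,"tz":0,"roll":-4.2},{"tx":6.9,"ty":-21.4,"tz":0,"roll":-4.2}]'
```

```text
time: 1.3
ee_pos: [0.4187, 0.1154, 0.2412]
orientation: [0.271, 0.653, -0.271, 0.653]
force: [0.6, 0.1, 0.6]
width: 0.092
```

```bash
python3 -m handwheel '[{"tx":1.8,"ty":-5.4,"tz":0,"roll":0.5},{"tx":1.8,"ty":-5.4,"tz":0,"roll":0.5},{"tx":1.8,"ty":-5.4,"tz":0,"roll":0.5},{"tx":1.8,"ty":-5.4,"tz":0,"roll":0.5},{"tx":1.8,"ty":-5.4,"tz":0,"roll":0.5},{"tx":1.8,"ty":-5.4,"tz":0,"roll":0.5}]'
python3 - <<'E'
from h import *
c=bot.read_camera("wrist"); cv2.imwrite("pics/w1.png",c["pixels"][:,:,::-1])
E
```

```text
time: 1.9
ee_pos: [0.4722, -0.0445, 0.2406]
orientation: [0.257, 0.659, -0.257, 0.658]
force: [-0.4, 0.4, -0.6]
width: 0.0916
```

View pics/w1.png

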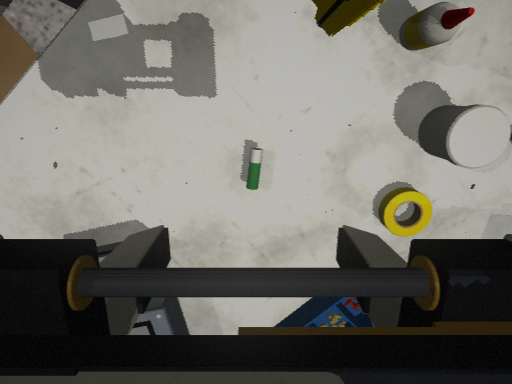

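```bash
python3 - <<'E'
from h import *
c=bot.read_camera("wrist"); crop(c,220,130,290,210,8,"pics/w1z.png")
hsv=cv2.cvtColor(c["pixels"],cv2.COLOR_RGB2HSV)[130:210,220:290]
m=cv2.inRange(hsv,(45,80,40),(85,255,255))
ct=max(cv2.findContours(m,cv2.RETR_EXTERNAL,cv2.CHAIN_APPROX_NONE)[0],key=cv2.contourArea)
print(cv2.minAreaRect(ct+np.array([220,130])))
E
```

```text
((252.63990783691406, 176.31057739257812), (10.457290649414062, 26.05559730529785), 6.709837436676025)
```

View pics/w1z.png

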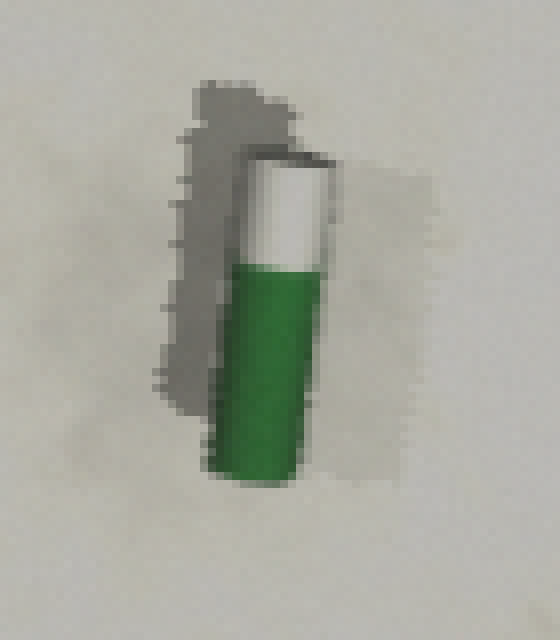

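```bash
python3 - <<'E'
from h import *
from scipy.spatial.transform import Rotation as R
c=bot.read_camera("wrist")
f=lambda u,v:(220+(u+.5)/8-.5,130+(v+.5)/8-.5)
a=ray(c,*f(292,155),.0075);b=ray(c,*f(252,483),.0075);d=b-a
print(a,b,(a+b)/2,np.linalg.norm(d),np.degrees(np.arctan2(d[1],d[0])))
for h in(.003,.012): print(ray(c,*f(292,155),h),ray(c,*f(252,483),h))
s=bot.read_state();M=R.from_quat(s["orientation"]).as_matrix();print(s["ee_pos"],"jaw yaw",np.degrees(np.arctan2(M[1,1],M[0,1])), c["cam_to_world"][:,3])
E
```

```text
[ 0.4617 -0.0299  0.0075] [ 0.4952 -0.0688  0.0075] [ 0.4785 -0.0493  0.0075] 0.05140017921737936 -49.27640886862019
[ 0.4622 -0.0303  0.003 ] [ 0.4962 -0.0697  0.003 ]
[ 0.4611 -0.0294  0.012 ] [ 0.4943 -0.0679  0.012 ]
[ 0.4721 -0.043   0.2407] jaw yaw 47.54863529541991 [0.4148 0.0079 0.3843 1.    ]
```

```bash
python3 -m handwheel '[{"tx":0.2,"ty":-0.2,"tz":-2.3,"roll":-1.4},{"tx":0.2,"ty":-0.2,"tz":-4,"roll":-1.4},{"tx":0.2,"ty":-0.2,"tz":-4.7,"roll":-1.4},{"tx":0.2,"ty":-0.2,"tz":-4.7,"roll":-1.4},{"tx":0.2,"ty":-0.2,"tz":-4.7,"roll":-1.4}]' 50
python3 - <<'E'
from h import *
from scipy.spatial.transform import Rotation as R
c=bot.read_camera("wrist"); cv2.imwrite("pics/w2.png",c["pixels"][:,:,::-1])
s=bot.read_state();M=R.from_quat(s["orientation"]).as_matrix();print(s["ee_pos"],"jaw yaw",np.degrees(np.arctan2(M[1,1],M[0,1])),s["width"])
E
```

```text
time: 2.55
ee_pos: [0.478, -0.0497, 0.0999]
orientation: [0.296, 0.643, -0.296, 0.642]
force: [0.2, 0.4, 1.5]
width: 0.0565
[ 0.4795 -0.05    0.1013] jaw yaw 40.46393288002363 0.053061352926947324
```

View pics/w2.png

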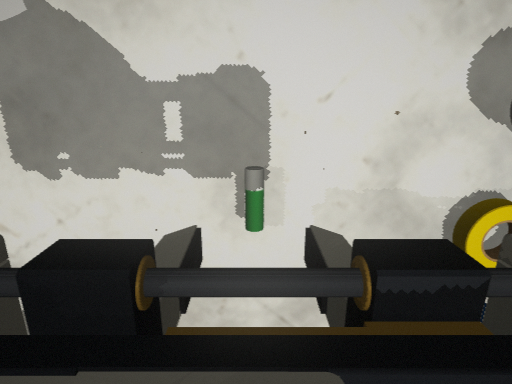

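```bash
python3 - <<'E'
from h import *
c=bot.read_camera("wrist")
a=ray(c,254,168,.0075);b=ray(c,254.5,231,.0095);d=b-a
print(a,b,(a+b)/2,np.linalg.norm(d),np.degrees(np.arctan2(d[1],d[0])),bot.read_state()["ee_pos"])
E
```

```text
[ 0.464  -0.0318  0.0075] [ 0.4977 -0.0707  0.0095] [ 0.4809 -0.0512  0.0085] 0.05148354212278115 -49.066385570549826 [ 0.4803 -0.0503  0.102 ]
```

```bash
python3 -m handwheel '[{"tx":0,"ty":0,"tz":-1.5,"roll":0},{"tx":0,"ty":0,"tz":-2.3,"roll":0},{"tx":0,"ty":0,"tz":-2.7,"roll":0},{"tx":0,"ty":0,"tz":-2.7,"roll":0},{"tx":0,"ty":0,"tz":-2.7,"roll":0}]' 50
python3 - <<'E'
from h import *
for i in range(3):
  c=bot.read_camera("wrist"); s=bot.read_state();print(s["ee_pos"],s["force"],s["width"])
cv2.imwrite("pics/w3.png",c["pixels"][:,:,::-1])
E
```

```text
time: 3.15
ee_pos: [0.4799, -0.0508, 0.0203]
orientation: [0.297, 0.641, -0.296, 0.643]
force: [0.0, -0.5, 1.3]
width: 0.0501
[ 0.48   -0.0508  0.0205] [ 0.3392  0.5869 -0.7916] 0.04988249492228731
[ 0.48   -0.0508  0.0204] [-0.4698  0.3895 -0.2217] 0.04987126073584051
[ 0.4798 -0.0508  0.0203] [ 0.0121  0.5033 -0.3267] 0.049928981182363226
```

View pics/w3.png

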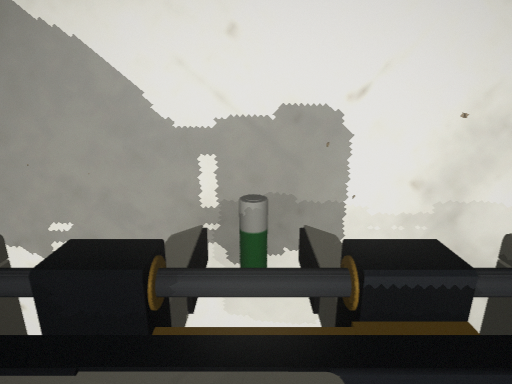

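```bash
python3 -m handwheel '[{"tx":0,"ty":0,"tz":-0.05,"roll":0},{"tx":0,"ty":0,"tz":-0.05,"roll":0},{"tx":0,"ty":0,"tz":-0.05,"roll":0},{"tx":0,"ty":0,"tz":-0.05,"roll":0},{"tx":0,"ty":0,"tz":-0.05,"roll":0},{"tx":0,"ty":0,"tz":-0.05,"roll":0}]' 0 15
python3 -m handwheel '[{"tx":0,"ty":0,"tz":0,"roll":0},{"tx":0,"ty":0,"tz":1.2,"roll":0},{"tx":0,"ty":0,"tz":2.5,"roll":0},{"tx":0,"ty":0,"tz":3.0,"roll":0},{"tx":0,"ty":0,"tz":3.0,"roll":0}]'
python3 - <<'E'
from h import *
for i in range(2):
  c=bot.read_camera("wrist"); s=bot.read_state();print(s["ee_pos"],s["force"],s["width"])
cv2.imwrite("pics/w4.png",c["pixels"][:,:,::-1])
E
```

```text
time: 3.9
ee_pos: [0.4784, -0.0507, 0.0172]
orientation: [0.297, 0.642, -0.297, 0.642]
force: [-0.9, 0.3, -0.4]
width: 0.0143
time: 4.4
ee_pos: [0.4804, -0.0509, 0.1096]
orientation: [0.297, 0.64, -0.296, 0.644]
force: [0.4, -0.3, 0.2]
width: 0.0144
[ 0.4792 -0.0508  0.1081] [-1.2039  0.2689 -0.6544] 0.014084311745466972
[ 0.4782 -0.0507  0.107 ] [-0.3867 -0.0493 -0.6385] 0.014590145280947795
```

View pics/w4.png

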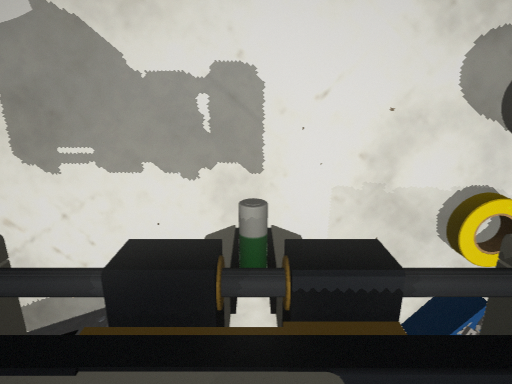

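```bash
python3 -m handwheel '[{"tx":0,"ty":-0.5,"tz":1.2,"roll":1},{"tx":-0.2,"ty":-7.4,"tz":4.0,"roll":3.8},{"tx":-0.2,"ty":-7.4,"tz":4.0,"roll":3.8},{"tx":-0.2,"ty":-7.4,"tz":4.0,"roll":3.8},{"tx":-0.2,"ty":-7.4,"tz":4.0,"roll":3.8},{"tx":-0.2,"ty":-7.4,"tz":4.0,"roll":3.8},{"tx":-0.2,"ty":-7.4,"tz":4.0,"roll":3.8},{"tx":-0.2,"ty":-7.4,"tz":4.0,"roll":3.8},{"tx":-0.2,"ty":-7.4,"tz":4.0,"roll":3.8}]'
python3 - <<'E'
from h import *
c=bot.read_camera("wrist"); s=bot.read_state();print(s["ee_pos"],s["force"],s["width"])
cv2.imwrite("pics/w5.png",c["pixels"][:,:,::-1])
c=bot.read_camera("top");crop(c,190,140,350,250,5,"pics/t5.png")
E
```

```text
time: 5.4
ee_pos: [0.4718, -0.2707, 0.2254]
orientation: [0.187, 0.683, -0.185, 0.681]
force: [-0.3, 0.5, 0.1]
width: 0.0144
[ 0.472  -0.2705  0.2256] [-0.6395 -0.2178 -0.3069] 0.01430708388950934
```

View pics/w5.png

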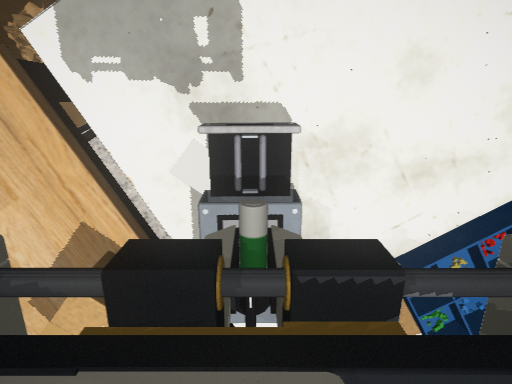

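```bash
python3 - <<'E'
from h import *
c=bot.read_camera("wrist");crop(c,190,115,310,235,6,"pics/w5z.png")
E
```

```text
(no output)
```

View pics/w5z.png

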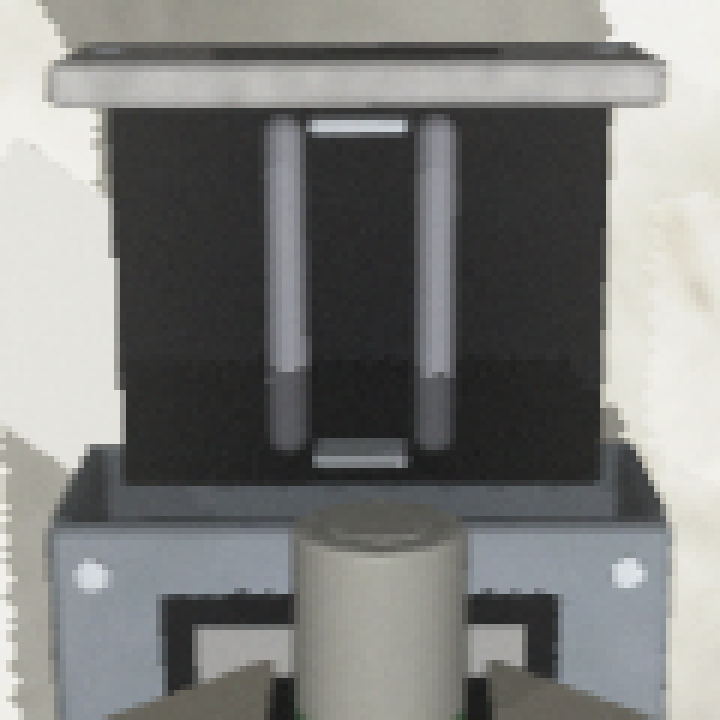

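```bash
python3 - <<'E'
from h import *
from scipy.spatial.transform import Rotation as R
c=bot.read_camera("wrist")
f=lambda u,v:(190+(u+.5)/6-.5,115+(v+.5)/6-.5)
th=np.radians(-30.4);ex=np.array([np.cos(th),np.sin(th)]);ey=np.array([-ex[1],ex[0]])
O=np.array([.5582,-.3248])
def P(u,v,z,l):
    p=ray(c,*f(u,v),z)[:2];d=p-O;print(l,p,"tester xy",d@ex,d@ey)
cp=c["cam_to_world"][:2,3];print("cam",(cp-O)@ex,(cp-O)@ey,c["cam_to_world"][2,3])
P(51,522,.056,"house F R?");P(668,522,.056,"house F other");P(59,528,.056,'');P(92,576,.056,"screw");P(628,574,.056,"screw")
P(356,118,.024,"fc top near");P(356,127,.024,"fc mid");P(356,135,.024,"fc lo");P(356,135,.013,"fc lo floor")
P(360,440,.024,"rc top");P(360,457,.024,"rc mid");P(360,468,.024,"rc lo");P(360,440,.013,"rc floor")
P(285,118,.015,"rib");P(287,450,.015,"rib");P(436,118,.015,"rib");P(434,450,.015,"rib")
P(51,60,.048,"panel");P(665,60,.048,"panel");P(51,105,.048,"panel in")
s=bot.read_state();M=R.from_quat(s["orientation"]).as_matrix();print(s["ee_pos"],"jaw yaw",np.degrees(np.arctan2(M[1,1],M[0,1])));d=s["ee_pos"][:2]-O;print(d@ex,d@ey)
for p in[(51,60),(665,60),(59,528),(662,528)]:
    pass
a=ray(c,*f(51,60),.048)-ray(c,*f(665,60),.048);print("panel dir-90",np.degrees(np.arctan2(a[1],a[0]))-90)
a=ray(c,*f(92,576),.056)-ray(c,*f(628,574),.056);print("screw dir",np.degrees(np.arctan2(a[1],a[0]))-90)
a=ray(c,*f(285,118),.017)-ray(c,*f(287,450),.017);print("rib dir",np.degrees(np.arctan2(a[1],a[0])))
a=ray(c,*f(436,118),.017)-ray(c,*f(434,450),.017);print("rib dir",np.degrees(np.arctan2(a[1],a[0])))
E
```

```text
cam -0.17806664547259554 0.0019593881747389974 0.36996322774869395
house F R? [ 0.467  -0.3354] tester xy -0.07326762327965693 -0.0553188254565922
house F other [ 0.5215 -0.2429] tester xy -0.0730703812749029 0.052064855458441466
 [ 0.4686 -0.3348] tester xy -0.07216385954676584 -0.05398126625071555
screw [ 0.479  -0.3347] tester xy -0.06326806330101972 -0.04862991331507797
screw [ 0.5265 -0.2535] tester xy -0.06346712923158775 0.045442071783873626
fc top near [ 0.437  -0.2563] tester xy -0.13924251528704246 -0.0022639175019256177
fc mid [ 0.4383 -0.2571] tester xy -0.13763242993936584 -0.002272384179878344
fc lo [ 0.4396 -0.2578] tester xy -0.13619763687900066 -0.0022799290785314166
fc lo floor [ 0.4407 -0.2586] tester xy -0.13486639974860803 -0.0024147193858407375
rc top [ 0.4893 -0.2865] tester xy -0.07883696268599708 -0.001824197925688036
rc mid [ 0.4922 -0.2882] tester xy -0.07547965320615002 -0.0018398485016729127
rc lo [ 0.494  -0.2893] tester xy -0.07329779304220978 -0.0018500195533704543
rc floor [ 0.4919 -0.2882] tester xy -0.07568192647664172 -0.001944498130352942
rib [ 0.4311 -0.2682] tester xy -0.13825555580058388 -0.015509778123153945
rib [ 0.486  -0.3011] tester xy -0.07425737592170974 -0.01613522674024092
rib [ 0.4453 -0.2441] tester xy -0.13820658833994764 0.01242777752365025
rib [ 0.5005 -0.2765] tester xy -0.07420529161963722 0.012466108507220781
panel [ 0.4008 -0.2935] tester xy -0.15158564110429815 -0.052666379132900176
panel [ 0.4527 -0.2055] tester xy -0.15140772427601185 0.04949675443534313
panel in [ 0.407  -0.2976] tester xy -0.14418252692891215 -0.05304224943338841
[ 0.4724 -0.2713  0.2265] jaw yaw 59.51209804296255
-0.1010835623683244 0.0027445770350796777
panel dir-90 -210.4997803483875
screw dir -210.27875645836485
rib dir 149.04007118152808
rib dir 149.63431498161964
```

```bash
python3 - <<'E'
from h import *
c=bot.read_camera("wrist")
f=lambda u,v:(190+(u+.5)/6-.5,115+(v+.5)/6-.5)
th=np.radians(-30.4);ex=np.array([np.cos(th),np.sin(th)]);ey=np.array([-ex[1],ex[0]])
O=np.array([.5582,-.3248])
for u,v,z in((382,550,.2233),(382,500,.2083),(298,535,.216),(468,535,.216)):
    p=ray(c,*f(u,v),z)[:2]-O;print(p@ex,p@ey)
d=bot.read_state()["ee_pos"][:2]-O;print(d@ex,d@ey)
E
```

```text
-0.12632039153695046 0.0018870876051329795
-0.125787209336333 0.0019074325628260734
-0.1251322670830213 -0.005301163756154605
-0.1251013264222095 0.00926350181800921
-0.10089309730899236 0.00250377854997103
```

```bash
python3 -m handwheel '[{"tx":-0.22,"ty":0,"tz":-1.6,"roll":0},{"tx":-0.22,"ty":0,"tz":-3.2,"roll":0},{"tx":-0.22,"ty":0,"tz":-4.6,"roll":0},{"tx":-0.22,"ty":0,"tz":-5.5,"roll":0},{"tx":-0.22,"ty":0,"tz":-5.5,"roll":0},{"tx":-0.22,"ty":0,"tz":-5.5,"roll":0},{"tx":-0.22,"ty":0,"tz":-5.5,"roll":0}]'
python3 - <<'E'
from h import *
O=np.array([.5582,-.3248]);th=np.radians(-30.4);ex=np.array([np.cos(th),np.sin(th)]);ey=np.array([-ex[1],ex[0]])
for i in range(2):
  c=bot.read_camera("wrist"); s=bot.read_state();d=s["ee_pos"][:2]-O;print(s["ee_pos"],s["force"],s["width"],d@ex,d@ey)
cv2.imwrite("pics/w6.png",c["pixels"][:,:,::-1])
crop(c,170,100,330,260,4,"pics/w6z.png")
E
```

```text
time: 6.35
ee_pos: [0.4673, -0.2734, 0.0641]
orientation: [0.186, 0.681, -0.187, 0.683]
force: [0.3, 0.1, -0.3]
width: 0.015
[ 0.4674 -0.2735  0.0643] [ 0.3206 -0.0774 -0.1917] 0.014638786258863112 -0.10426118848208729 -0.0017008376650600632
[ 0.4673 -0.2735  0.0643] [-0.0168 -0.0494 -0.5374] 0.01449939633140655 -0.10438627224712892 -0.0017303467713733305
```

View pics/w6z.png

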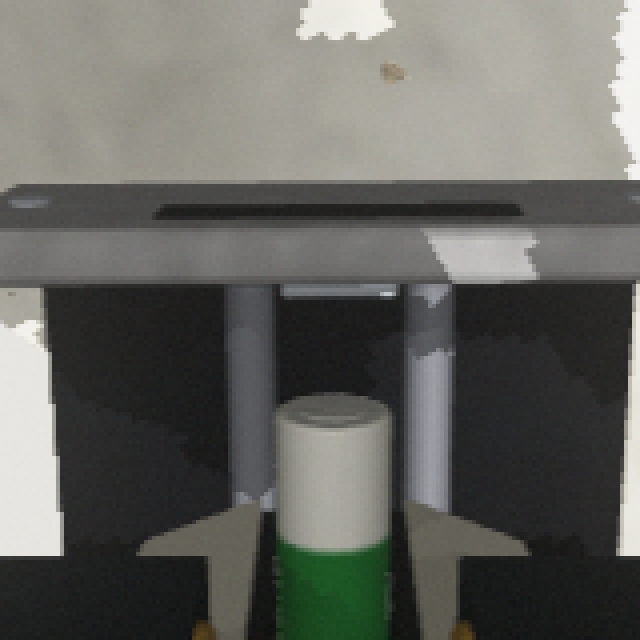

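```bash
python3 - <<'E'
from h import *
O=np.array([.5582,-.3248]);th=np.radians(-30.4);ex=np.array([np.cos(th),np.sin(th)]);ey=np.array([-ex[1],ex[0]])
c=bot.read_camera("wrist")
f=lambda u,v:(170+(u+.5)/4-.5,100+(v+.5)/4-.5)
for n,u,v,z in(("contact",340,297,.024),("end top",332,427,.062),("end bot",332,395,.047),("L",275,420,.0545),("R",391,420,.0545),("ribL",231,350,.014),("ribLi",275,350,.014),("ribRi",406,350,.014),("ribR",453,350,.014),("panel",330,228,.048)):
    p=ray(c,*f(u,v),z)[:2]-O;print(n,p@ex,p@ey)
E
```

```text
contact -0.13689709264684363 -0.0016626300496189784
end top -0.1299512019984764 -0.002867401582264323
end bot -0.12911473489916664 -0.002877578424918775
L -0.12825048881648543 -0.010165839008654478
R -0.128188063455383 0.004665451881158616
ribL -0.12584824819189433 -0.018965711737499544
ribLi -0.12581894348167771 -0.011969696505970252
ribRi -0.12573169119376357 0.008860345174053996
ribR -0.12570038541470469 0.016334082519058407
panel -0.1518336974217379 -0.003033650279755128
```

```bash
python3 -m handwheel '[{"tx":-0.04,"ty":0.08,"tz":0,"roll":0},{"tx":-0.04,"ty":0.08,"tz":-0.4,"roll":0},{"tx":-0.04,"ty":0.08,"tz":-0.7,"roll":0},{"tx":-0.04,"ty":0.08,"tz":-0.9,"roll":0},{"tx":-0.04,"ty":0.08,"tz":-1.05,"roll":0},{"tx":-0.04,"ty":0.08,"tz":-1.05,"roll":0},{"tx":-0.04,"ty":0.08,"tz":-1.05,"roll":0}]'
python3 - <<'E'
from h import *
O=np.array([.5582,-.3248]);th=np.radians(-30.4);ex=np.array([np.cos(th),np.sin(th)]);ey=np.array([-ex[1],ex[0]])
for i in range(2):
  c=bot.read_camera("wrist"); s=bot.read_state();d=s["ee_pos"][:2]-O;print(s["ee_pos"],s["force"],s["width"],d@ex,d@ey)
crop(c,170,100,330,260,4,"pics/w7z.png")
E
```

```text
time: 7.2
ee_pos: [0.4644, -0.2703, 0.0303]
orientation: [0.187, 0.682, -0.187, 0.682]
force: [0.9, -0.2, -1.6]
width: 0.0147
[ 0.4644 -0.2703  0.0304] [ 0.8335 -0.3124 -0.3611] 0.014840531348970816 -0.10847778582951073 -0.0005066073817247293
[ 0.4644 -0.2703  0.0305] [ 0.4956  0.4383 -0.8739] 0.014102331635546575 -0.10848781022318371 -0.00046816776600446485
```

View pics/w7z.png

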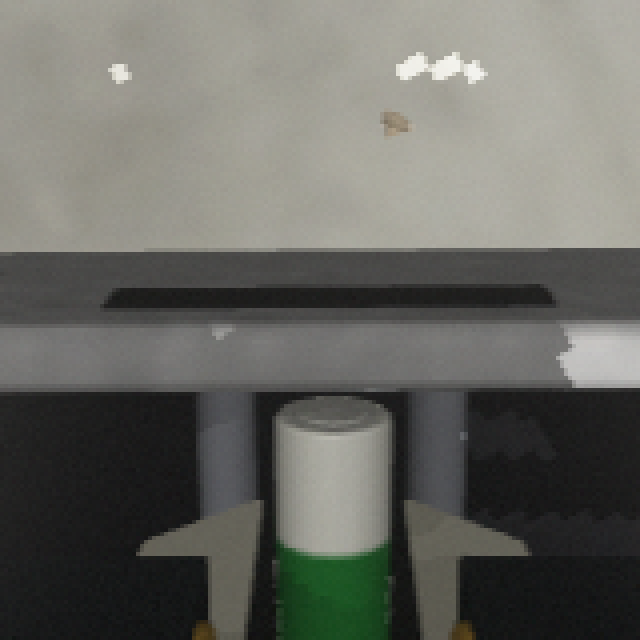

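```bash
python3 - <<'E'
from h import *
O=np.array([.5582,-.3248]);th=np.radians(-30.4);ex=np.array([np.cos(th),np.sin(th)]);ey=np.array([-ex[1],ex[0]])
c=bot.read_camera("wrist")
f=lambda u,v:(170+(u+.5)/4-.5,100+(v+.5)/4-.5)
for n,u,v,z in(("end top",332,433,.028),("end bot",332,397,.013),("L",275,440,.0205),("R",391,440,.0205),("ribLo",197,460,.014),("ribLi",258,460,.014),("ribRi",406,460,.014),("ribR",468,460,.014),("panel",330,323,.048),("panel in",330,389,.048)):
    p=ray(c,*f(u,v),z)[:2]-O;print(n,p@ex,p@ey)
E
```

```text
end top -0.1331519624131668 -0.0016178584826201567
end bot -0.13288490766438346 -0.001630603221760557
L -0.12954212898493367 -0.00897896692038771
R -0.1294783775782191 0.0059564638427580365
ribLo -0.12435569694172927 -0.019872952245521425
ribLi -0.12432058562694309 -0.011647256238908636
ribRi -0.12423539749902522 0.00831017480269111
ribR -0.1241997105721917 0.016670722202602715
panel -0.1523094074248606 -0.0017219620445412564
panel in -0.1451867253250246 -0.0017572000994192205
```

```bash
python3 -m handwheel '[{"tx":0.04,"ty":-0.02,"tz":0.05,"roll":0},{"tx":0.04,"ty":-0.02,"tz":0.05,"roll":0},{"tx":0.04,"ty":-0.02,"tz":0.05,"roll":0}]'
python3 -m handwheel '[{"tx":0,"ty":0,"tz":0,"roll":0},{"tx":0,"ty":0,"tz":0,"roll":0},{"tx":0,"ty":0,"tz":0,"roll":0},{"tx":0,"ty":0,"tz":0,"roll":0}]' 32
python3 - <<'E'
from h import *
c=bot.read_camera("wrist"); s=bot.read_state();print(s["ee_pos"],s["force"],s["width"])
crop(c,170,100,330,260,4,"pics/w8z.png")
E
```

```text
time: 7.65
ee_pos: [0.4658, -0.2709, 0.0323]
orientation: [0.187, 0.682, -0.187, 0.682]
force: [0.2, -0.1, -0.5]
width: 0.0144
time: 8.05
ee_pos: [0.4657, -0.2709, 0.0322]
orientation: [0.187, 0.682, -0.187, 0.682]
force: [-0.1, -0.2, -0.6]
width: 0.0321
[ 0.4657 -0.2709  0.0322] [-0.6219  0.6077  0.0171] 0.03212053862926879
```

View pics/w8z.png

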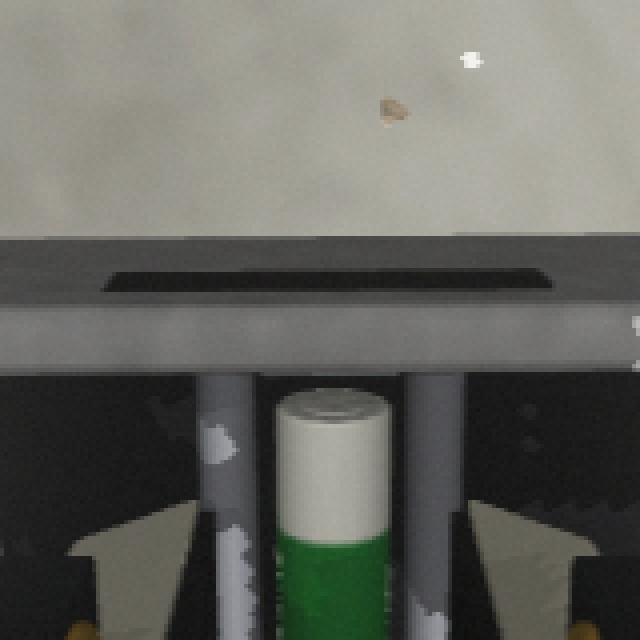

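```bash
python3 -m handwheel '[{"tx":0,"ty":0,"tz":0.6,"roll":0},{"tx":0,"ty":0,"tz":2,"roll":0},{"tx":0,"ty":0,"tz":3.5,"roll":0},{"tx":-2.3,"ty":1.32,"tz":3.5,"roll":0},{"tx":-2.3,"ty":1.32,"tz":3.5,"roll":0},{"tx":-2.3,"ty":1.32,"tz":3.5,"roll":0},{"tx":-2.3,"ty":1.32,"tz":3.5,"roll":0}]' 50
python3 - <<'E'
from h import *
c=bot.read_camera("top"); s=bot.read_state();print(s["ee_pos"],s["force"],s["width"])
crop(c,190,140,350,250,5,"pics/t9.png")
c=bot.read_camera("scene");crop(c,200,180,340,260,5,"pics/s9.png")
c=bot.read_camera("wrist");cv2.imwrite("pics/w9.png",c["pixels"][:,:,::-1])
E
```

```text
time: 8.8
ee_pos: [0.3968, -0.2313, 0.1376]
orientation: [0.187, 0.682, -0.187, 0.682]
force: [1.0, -0.5, 0.4]
width: 0.05
[ 0.3977 -0.2318  0.1377] [ 0.4119 -1.4295  0.3498] 0.05021374730223374
```

View pics/s9.png

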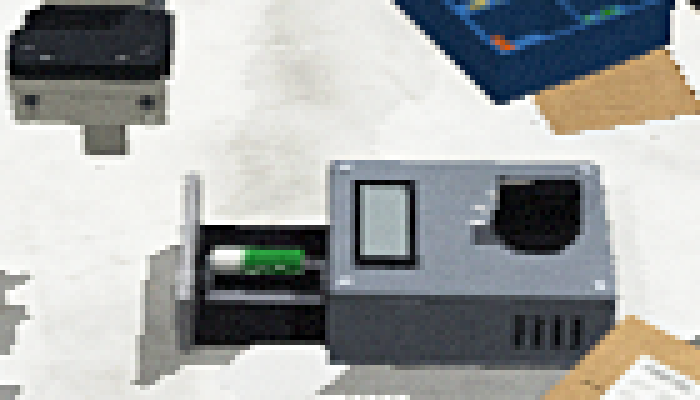

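View pics/t9.png

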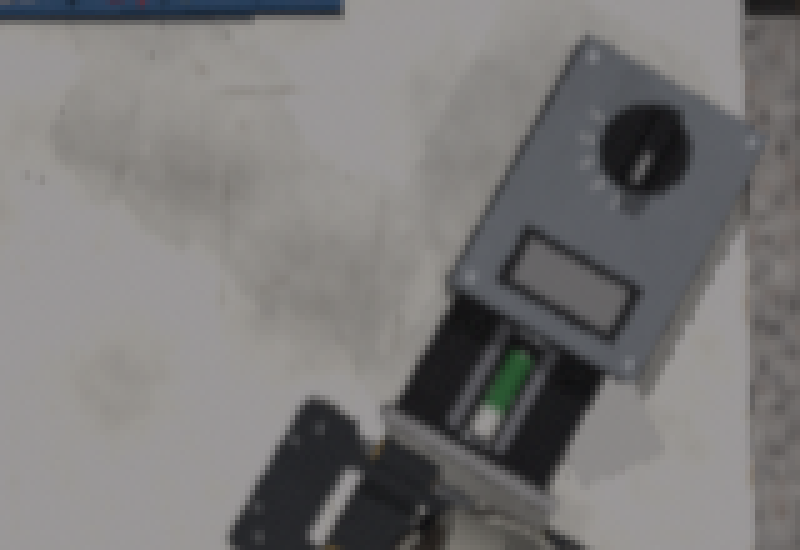

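View pics/w9.png

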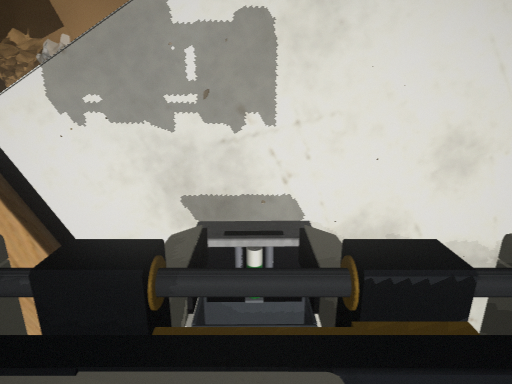

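```bash
python3 -m handwheel '[{"tx":0,"ty":0,"tz":-1.6,"roll":0},{"tx":0,"ty":0,"tz":-2.8,"roll":0},{"tx":0,"ty":0,"tz":-3.25,"roll":0},{"tx":0,"ty":0,"tz":-3.25,"roll":0},{"tx":0.3,"ty":-0.18,"tz":-3.25,"roll":0},{"tx":0.6,"ty":-0.35,"tz":-3.25,"roll":0},{"tx":0.9,"ty":-0.53,"tz":-3.25,"roll":0},{"tx":1.1,"ty":-0.65,"tz":-3.25,"roll":0},{"tx":1.3,"ty":-0.76,"tz":-3.25,"roll":0}]' 40
python3 - <<'E'
from h import *
O=np.array([.5582,-.3248]);th=np.radians(-30.4);ex=np.array([np.cos(th),np.sin(th)]);ey=np.array([-ex[1],ex[0]])
c=bot.read_camera("scene"); s=bot.read_state();d=s["ee_pos"][:2]-O;print(s["ee_pos"],s["force"],s["width"],d@ex,d@ey)
crop(c,200,180,340,260,5,"pics/s10.png")
E
```

```text
time: 9.85
ee_pos: [0.4367, -0.2547, 0.0403]
orientation: [0.187, 0.682, -0.187, 0.682]
force: [-0.6, 0.8, 1.8]
width: 0.0399
[ 0.4379 -0.2553  0.0404] [ 0.3239 -0.1017 -0.1396] 0.03993310487728205 -0.1389120476437479 -0.000913436763466343
```

View pics/s10.png

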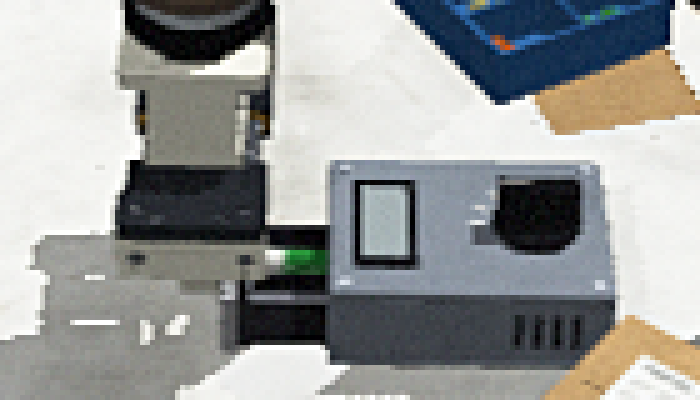

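```bash
python3 -m handwheel '[{"tx":0.23,"ty":-0.13,"tz":0,"roll":0},{"tx":0.46,"ty":-0.27,"tz":0,"roll":0},{"tx":0.69,"ty":-0.4,"tz":0,"roll":0},{"tx":0.9,"ty":-0.53,"tz":0,"roll":0},{"tx":1.05,"ty":-0.615,"tz":0,"roll":0},{"tx":1.15,"ty":-0.675,"tz":0,"roll":0},{"tx":1.15,"ty":-0.675,"tz":0,"roll":0}]'
python3 - <<'E'
from h import *
O=np.array([.5582,-.3248]);th=np.radians(-30.4);ex=np.array([np.cos(th),np.sin(th)]);ey=np.array([-ex[1],ex[0]])
c=bot.read_camera("scene"); s=bot.read_state();d=s["ee_pos"][:2]-O;print(s["ee_pos"],s["force"],s["width"],d@ex,d@ey)
crop(c,200,180,340,260,5,"pics/s11.png")
E
```

```text
time: 10.6
ee_pos: [0.4709, -0.2748, 0.0398]
orientation: [0.187, 0.682, -0.187, 0.682]
force: [0.3, 0.1, -0.0]
width: 0.04
[ 0.4707 -0.2748  0.0397] [ 0.4268  0.2759 -0.0727] 0.039955781216199956 -0.10083239736551343 -0.0011429027800473606
```

View pics/s11.png

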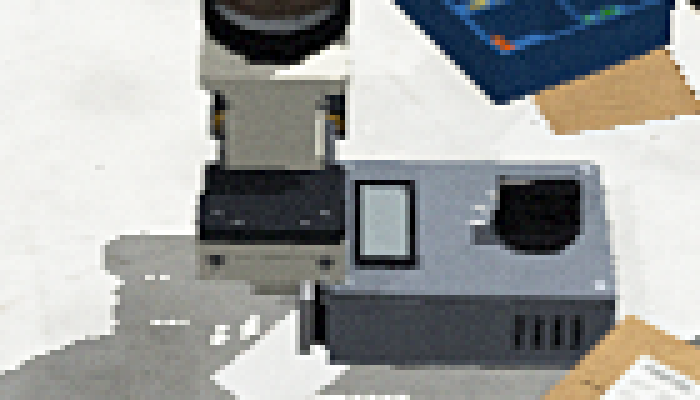

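```bash
python3 -m handwheel '[{"tx":0.1,"ty":-0.06,"tz":0,"roll":0},{"tx":0.2,"ty":-0.117,"tz":0,"roll":0},{"tx":0.2,"ty":-0.117,"tz":0,"roll":0}]'
python3 -m handwheel '[{"tx":0.06,"ty":-0.035,"tz":0,"roll":0},{"tx":0.06,"ty":-0.035,"tz":0,"roll":0}]'
```

```text
time: 10.95
ee_pos: [0.4767, -0.2783, 0.0398]
orientation: [0.187, 0.682, -0.187, 0.682]
force: [-1.0, 0.0, -0.2]
width: 0.0398
time: 11.15
ee_pos: [0.4777, -0.2788, 0.0396]
orientation: [0.187, 0.682, -0.187, 0.682]
force: [-2.4, 0.5, 1.6]
width: 0.0399
```

```bash
python3 -m handwheel '[{"tx":0.06,"ty":-0.035,"tz":0,"roll":0},{"tx":0.06,"ty":-0.035,"tz":0,"roll":0}]'
```

```text
time: 11.35
ee_pos: [0.4778, -0.2789, 0.0393]
orientation: [0.187, 0.684, -0.186, 0.68]
force: [-6.1, 2.9, 4.7]
width: 0.0399
```

```bash
python3 -m handwheel '[{"tx":0.04,"ty":-0.023,"tz":0,"roll":0},{"tx":0.04,"ty":-0.023,"tz":0,"roll":0}]'
python3 -m handwheel '[{"tx":-0.2,"ty":0.117,"tz":0,"roll":0},{"tx":-1,"ty":0.585,"tz":0,"roll":0},{"tx":-1,"ty":0.585,"tz":1.0,"roll":0},{"tx":-1,"ty":0.585,"tz":2.6,"roll":0},{"tx":-1,"ty":0.585,"tz":4.2,"roll":0},{"tx":-1,"ty":0.585,"tz":5,"roll":0},{"tx":-1,"ty":0.585,"tz":5,"roll":0}]'
python3 - <<'E'
from h import *
c=bot.read_camera("wrist"); s=bot.read_state();print(s["ee_pos"],s["force"],s["width"])
cv2.imwrite("pics/w12.png",c["pixels"][:,:,::-1])
c=bot.read_camera("top")
crop(c,190,140,350,250,5,"pics/t12.png")
c=bot.read_camera("scene");crop(c,200,180,340,260,5,"pics/s12.png")
E
```

```text
time: 11.55
ee_pos: [0.4779, -0.2788, 0.0391]
orientation: [0.187, 0.685, -0.186, 0.68]
force: [-8.6, 4.6, 6.4]
width: 0.0399
time: 12.25
ee_pos: [0.4545, -0.265, 0.1945]
orientation: [0.186, 0.678, -0.187, 0.686]
force: [1.4, -0.3, -0.1]
width: 0.0401
[ 0.453  -0.2641  0.1922] [-1.1395  0.5945 -0.8886] 0.039829289017381725
```

View pics/w12.png

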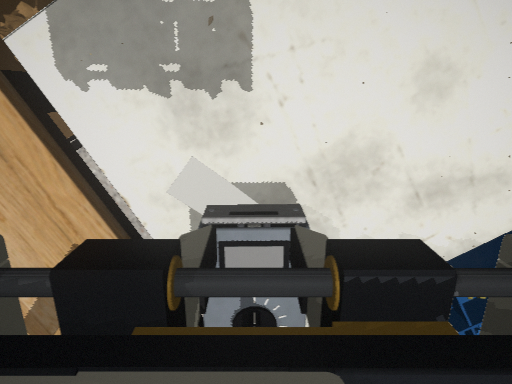

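View pics/s12.png

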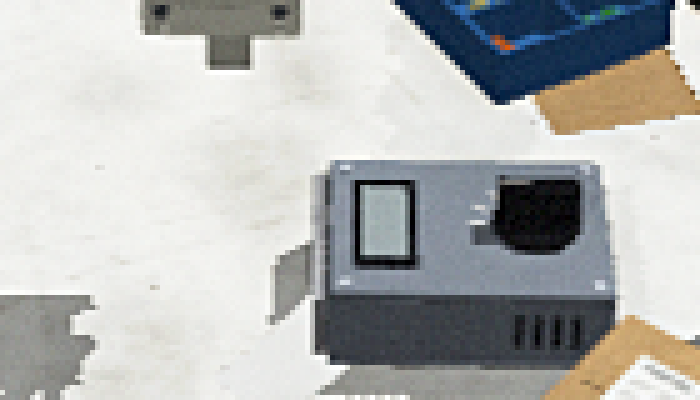

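View pics/t12.png

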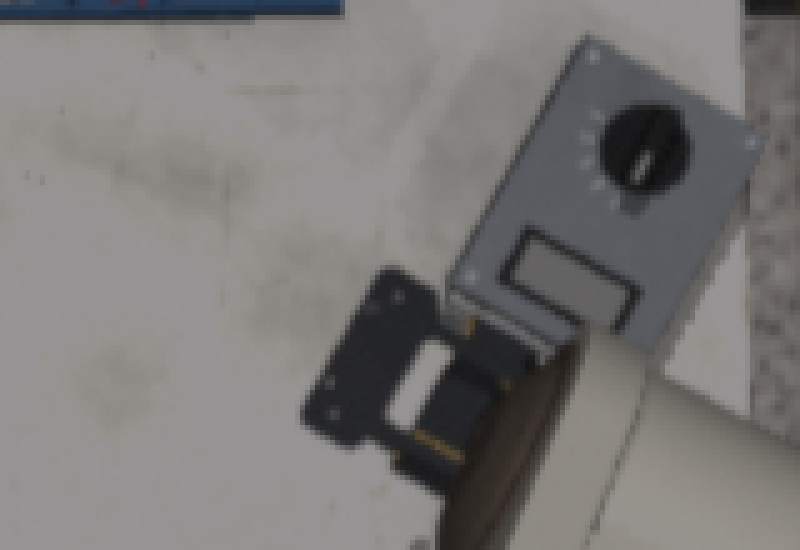

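```bash
python3 -m handwheel '[{"tx":4.5,"ty":-2.65,"tz":2.4,"roll":0},{"tx":4.5,"ty":-2.65,"tz":2.4,"roll":0},{"tx":4.5,"ty":-2.65,"tz":2.4,"roll":0},{"tx":4.5,"ty":-2.65,"tz":2.4,"roll":0},{"tx":4.5,"ty":-2.65,"tz":2.4,"roll":0},{"tx":4.5,"ty":-2.65,"tz":2.4,"roll":0},{"tx":4.5,"ty":-2.65,"tz":2.4,"roll":0}]' 60
python3 - <<'E'
from h import *
c=bot.read_camera("wrist"); s=bot.read_state();print(s["ee_pos"],s["force"],s["width"])
cv2.imwrite("pics/w13.png",c["pixels"][:,:,::-1])
crop(c,195,100,315,240,5,"pics/w13z.png")
E
```

```text
time: 13.1
ee_pos: [0.5843, -0.3417, 0.2594]
orientation: [0.187, 0.684, -0.186, 0.681]
force: [-1.0, 0.4, 0.2]
width: 0.0601
[ 0.5844 -0.3417  0.26  ] [ 0.2229 -0.0254  0.6552] 0.05977356891199688
```

View pics/w13z.png

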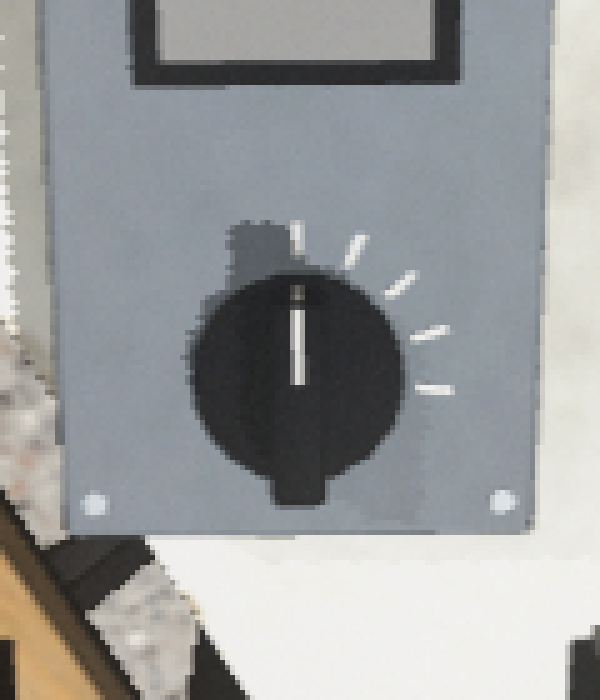

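```bash
python3 - <<'E'
from h import *
from scipy.spatial.transform import Rotation as R
O=np.array([.5582,-.3248]);th=np.radians(-30.4);ex=np.array([np.cos(th),np.sin(th)]);ey=np.array([-ex[1],ex[0]])
c=bot.read_camera("wrist")
f=lambda u,v:(195+(u+.5)/5-.5,100+(v+.5)/5-.5)
for n,u,v,z in(("skirtT",297,268,.062),("skirtB",297,482,.062),("L",190,375,.062),("R",405,375,.062),("barL",273,495,.085),("barR",326,495,.085),("barend",300,507,.085),("screw",93,505,.056),("screw",502,502,.056),("edge",70,530,.056),("edge",533,527,.056)):
    p=ray(c,*f(u,v),z)[:2];d=p-O;print(n,p,d@ex,d@ey)
s=bot.read_state();M=R.from_quat(s["orientation"]).as_matrix();d=s["ee_pos"][:2]-O;print(s["ee_pos"],d@ex,d@ey,np.degrees(np.arctan2(M[1,1],M[0,1])))
a=ray(c,*f(93,505),.056)-ray(c,*f(502,502),.056);print(np.degrees(np.arctan2(a[1],a[0]))+90)
E
```

```text
skirtT [ 0.5688 -0.3323] 0.012915722163052245 -0.001142592444516559
skirtB [ 0.6107 -0.3571] 0.061658088640387756 -0.0013024940339197882
L [ 0.5772 -0.3649] 0.03670816095890119 -0.02493818231909471
R [ 0.6015 -0.3239] 0.03691217635214464 0.022717918630278302
barL [ 0.6044 -0.3594] 0.05731567682631712 -0.00643979565866941
barR [ 0.6101 -0.3497] 0.057363648003591075 0.004763541608957556
barend [ 0.6096 -0.3558] 0.060010166275523455 -0.0007397683558682382
screw [ 0.5931 -0.4014] 0.06890191020595096 -0.04843931779022483
screw [ 0.6406 -0.3198] 0.0685775147838699 0.04603326376203476
edge [ 0.5955 -0.4093] 0.07498437175393693 -0.05402028301965708
edge [ 0.6497 -0.3165] 0.07470867916549716 0.05342805237265196
[ 0.5847 -0.3419  0.2605] 0.03148558937542647 -0.0013007717304626897 59.388224334214975
-30.20326127195014
```

```bash
python3 -m handwheel '[{"tx":0.17,"ty":-0.09,"tz":-1.6,"roll":0},{"tx":0.17,"ty":-0.09,"tz":-3.2,"roll":0},{"tx":0.17,"ty":-0.09,"tz":-4.5,"roll":0},{"tx":0.17,"ty":-0.09,"tz":-4.8,"roll":0},{"tx":0.17,"ty":-0.09,"tz":-4.8,"roll":0},{"tx":0.17,"ty":-0.09,"tz":-4.8,"roll":0},{"tx":0.17,"ty":-0.09,"tz":-4.8,"roll":0}]' 50
python3 - <<'E'
from h import *
from scipy.spatial.transform import Rotation as R
O=np.array([.5582,-.3248]);th=np.radians(-30.4);ex=np.array([np.cos(th),np.sin(th)]);ey=np.array([-ex[1],ex[0]])
c=bot.read_camera("wrist"); s=bot.read_state();M=R.from_quat(s["orientation"]).as_matrix();d=s["ee_pos"][:2]-O;print(s["ee_pos"],s["width"],d@ex,d@ey,np.degrees(np.arctan2(M[1,1],M[0,1])))
crop(c,155,130,355,280,4,"pics/w14z.png")
E
```

```text
time: 13.9
ee_pos: [0.5929, -0.3464, 0.1209]
orientation: [0.186, 0.68, -0.187, 0.684]
force: [0.9, -0.0, 0.3]
width: 0.0501
[ 0.5928 -0.3463  0.1207] 0.050203335010127234 0.04067967573163701 -0.0010600012523672912 59.38981286638065
```

View pics/w14z.png

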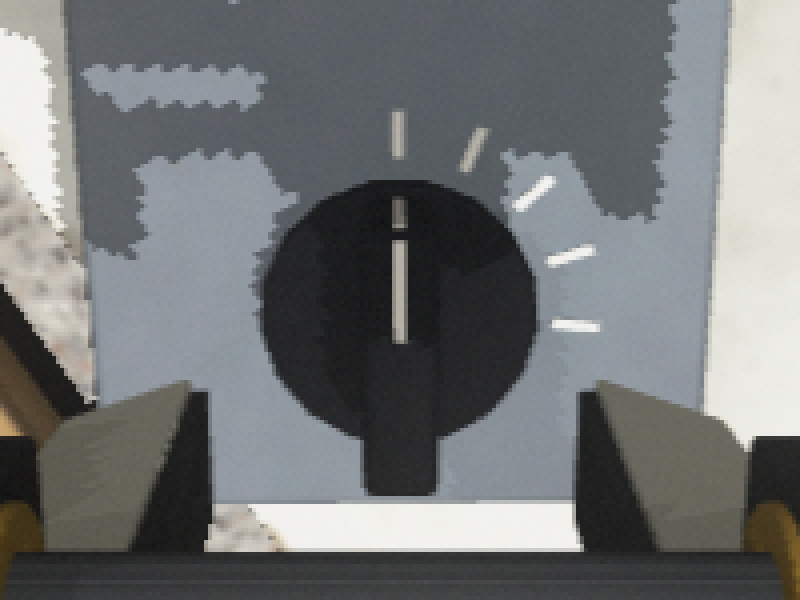

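```bash
python3 - <<'E'
from h import *
O=np.array([.5582,-.3248]);th=np.radians(-30.4);ex=np.array([np.cos(th),np.sin(th)]);ey=np.array([-ex[1],ex[0]])
c=bot.read_camera("wrist")
f=lambda u,v:(155+(u+.5)/4-.5,130+(v+.5)/4-.5)
for n,u,v,z in(("skirtT",398,180,.062),("L",260,312,.062),("R",538,312,.062),("barL",366,480,.085),("barR",439,480,.085),("barend",400,495,.085),("barTop",400,228,.085)):
    p=ray(c,*f(u,v),z)[:2];d=p-O;print(n,p,d@ex,d@ey)
s=bot.read_state();d=s["ee_pos"][:2]-O;print(s["ee_pos"],d@ex,d@ey)
E
```

```text
skirtT [ 0.569  -0.3326] 0.013261182546843405 -0.0012117070515634382
L [ 0.5769 -0.3643] 0.036152152277321464 -0.02463733481524988
R [ 0.6009 -0.3239] 0.03635706836581718 0.022410731891855763
barL [ 0.6031 -0.3586] 0.05578585220658577 -0.006440068766526264
barR [ 0.6089 -0.3488] 0.055836059650582213 0.004972936613378008
barend [ 0.608  -0.3553] 0.0584163892980974 -0.0011313986517341036
barTop [ 0.5704 -0.3332] 0.014794990200730045 -0.0010155253737646084
[ 0.5925 -0.3461  0.1203] 0.04040863954579387 -0.0010094453082382885
```

```bash
python3 -m handwheel '[{"tx":-0.1,"ty":0.06,"tz":-0.6,"roll":0},{"tx":-0.1,"ty":0.06,"tz":-1.1,"roll":0},{"tx":-0.1,"ty":0.06,"tz":-1.35,"roll":0},{"tx":-0.1,"ty":0.06,"tz":-1.35,"roll":0},{"tx":-0.1,"ty":0.06,"tz":-1.35,"roll":0}]'
python3 - <<'E'
from h import *
O=np.array([.5582,-.3248]);th=np.radians(-30.4);ex=np.array([np.cos(th),np.sin(th)]);ey=np.array([-ex[1],ex[0]])
c=bot.read_camera("wrist")
crop(c,155,130,355,280,4,"pics/w15z.png")
s=bot.read_state();d=s["ee_pos"][:2]-O;print(s["ee_pos"],s["force"],s["torque"],d@ex,d@ey)
E
```

```text
time: 14.5
ee_pos: [0.5883, -0.3437, 0.0773]
orientation: [0.187, 0.682, -0.187, 0.682]
force: [-0.4, 0.5, -0.3]
width: 0.0501
[ 0.5886 -0.3438  0.0777] [-0.5965 -0.0164 -0.5451] [-0.037  -0.0055 -0.0219] 0.035857811248991005 -0.0010482434516574143
```

View pics/w15z.png

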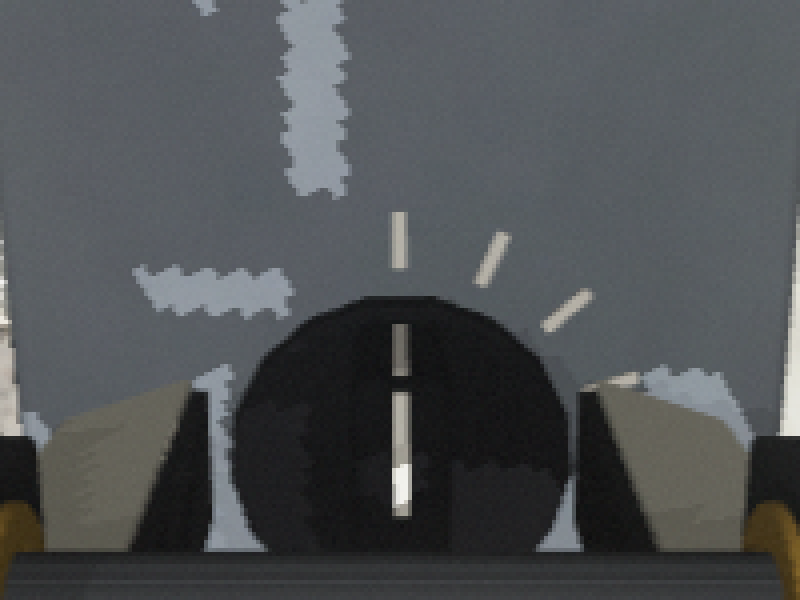

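```bash
python3 -m handwheel '[{"tx":0.03,"ty":-0.02,"tz":0.05,"roll":0},{"tx":0.03,"ty":-0.02,"tz":0.05,"roll":0},{"tx":0.03,"ty":-0.02,"tz":0.05,"roll":0},{"tx":0.03,"ty":-0.02,"tz":0.05,"roll":0},{"tx":0.03,"ty":-0.02,"tz":0.05,"roll":0},{"tx":0.03,"ty":-0.02,"tz":0.05,"roll":0},{"tx":0.03,"ty":-0.02,"tz":0.05,"roll":0}]' 0 50
cat > st.py <<'E'
from h import *
from scipy.spatial.transform import Rotation as R
O=np.array([.5582,-.3248]);th=np.radians(-30.4);ex=np.array([np.cos(th),np.sin(th)]);ey=np.array([-ex[1],ex[0]])
c=bot.read_camera("wrist");S=[bot.read_state()]
for i in range(0):pass
s=S[0];M=R.from_quat(s["orientation"]).as_matrix();d=s["ee_pos"][:2]-O
print("t",s["time"],s["ee_pos"],"F",s["force"],"T",s["torque"],"w",s["width"],"q7",s["qpos"][6],"t7",s["joint_torque"][6],"xy",d@ex,d@ey,"jaw",np.degrees(np.arctan2(M[1,1],M[0,1])))
E
python3 st.py
```

```text
time: 15.25
ee_pos: [0.5896, -0.3433, 0.0788]
orientation: [0.187, 0.682, -0.186, 0.682]
force: [1.2, 2.8, 0.7]
width: 0.0115
t 15.3 [ 0.5896 -0.3433  0.0788] F [1.9729 2.3502 0.977 ] T [ 0.5677 -0.2614  0.0223] w 0.01165631931041584 q7 1.5790064973449536 t7 -0.01024762139422819 xy 0.03646067352663753 -5.575679586369161e-05 jaw 59.43238442908455
```

```bash
python3 -m handwheel '[{"tx":0,"ty":0,"tz":0,"roll":-0.3},{"tx":0,"ty":0,"tz":0,"roll":-0.6},{"tx":0,"ty":0,"tz":0,"roll":-0.6}]' ; python3 st.py
```

```text
time: 15.6
ee_pos: [0.5896, -0.3432, 0.0788]
orientation: [0.205, 0.677, -0.204, 0.677]
force: [2.1, 4.1, 1.3]
width: 0.0118
t 15.65 [ 0.5896 -0.3432  0.0788] F [2.0205 4.3554 1.2785] T [ 0.9597 -0.4618  0.0817] w 0.01121710317640954 q7 1.5345184253937367 t7 -0.1991365710273385 xy 0.03642468498965917 6.570872534666419e-06 jaw 56.42261109596222
```

```bash
sed -i 's/^print.*/print("t %.2f F %s Tz %.3f t7 %.3f xy %.4f %.4f z %.4f jaw %.2f turn %.2f w %.4f"%(s["time"],s["force"],s["torque"][2],s["joint_torque"][6],d@ex,d@ey,s["ee_pos"][2],(j:=np.degrees(np.arctan2(M[1,1],M[0,1]))),59.5-j,s["width"]))/' st.py
python3 -m handwheel '[{"tx":0.02,"ty":0.03,"tz":0,"roll":-0.6},{"tx":0.02,"ty":0.03,"tz":0,"roll":-0.6}]' >/dev/null; python3 st.py
python3 -m handwheel '[{"tx":0,"ty":0,"tz":0,"roll":-0.6},{"tx":0,"ty":0,"tz":0,"roll":-0.6}]' >/dev/null; python3 st.py
python3 -m handwheel '[{"tx":0,"ty":0,"tz":0,"roll":-0.6},{"tx":0,"ty":0,"tz":0,"roll":-0.6}]' >/dev/null; python3 st.py
python3 -m handwheel '[{"tx":0,"ty":0,"tz":0,"roll":-0.6},{"tx":0,"ty":0,"tz":0,"roll":-0.6}]' >/dev/null; python3 st.py
```

```text
t 15.90 F [1.5896 4.3077 2.1261] Tz 0.116 t7 -0.317 xy 0.0364 0.0001 z 0.0788 jaw 53.46 turn 6.04 w 0.0118
t 16.15 F [0.1842 2.981  1.9702] Tz 0.099 t7 -0.271 xy 0.0365 0.0002 z 0.0788 jaw 50.50 turn 9.00 w 0.0118
t 16.40 F [1.1387 3.9564 2.0972] Tz -0.001 t7 -0.184 xy 0.0365 0.0003 z 0.0788 jaw 47.52 turn 11.98 w 0.0119
t 16.65 F [1.7819 4.3771 1.9959] Tz -0.083 t7 -0.104 xy 0.0365 0.0004 z 0.0788 jaw 44.53 turn 14.97 w 0.0114
```

```bash

python3 -m handwheel '[{"tx":0,"ty":0.02,"tz":0,"roll":-0.6},{"tx":0,"ty":0.02,"tz":0,"roll":-0.6}]' >/dev/null; python3 st.py
python3 -m handwheel '[{"tx":0,"ty":0,"tz":0,"roll":-0.6},{"tx":0,"ty":0,"tz":0,"roll":-0.6}]' >/dev/null; python3 st.py
python3 -m handwheel '[{"tx":0,"ty":0,"tz":0,"roll":-0.6},{"tx":0,"ty":0,"tz":0,"roll":-0.6}]' >/dev/null; python3 st.py
python3 -m handwheel '[{"tx":0,"ty":0,"tz":0,"roll":-0.6},{"tx":0,"ty":0,"tz":0,"roll":-0.6}]' >/dev/null; python3 st.py
python3 -m handwheel '[{"tx":0,"ty":0,"tz":0,"roll":-0.6},{"tx":0,"ty":0,"tz":0,"roll":-0.6}]' >/dev/null; python3 st.py
python3 - <<'E'
from h import *
c=bot.read_camera("wrist")
crop(c,155,130,355,280,4,"pics/w16z.png")
E
```

```text
t 16.90 F [2.4823 2.6002 1.7193] Tz -0.094 t7 -0.085 xy 0.0365 0.0004 z 0.0788 jaw 41.52 turn 17.98 w 0.0115
t 17.15 F [2.9974 2.5549 1.3302] Tz 0.011 t7 -0.129 xy 0.0365 0.0005 z 0.0788 jaw 38.54 turn 20.96 w 0.0119
t 17.40 F [3.2835 1.8802 0.0121] Tz 0.099 t7 -0.217 xy 0.0365 0.0006 z 0.0788 jaw 35.56 turn 23.94 w 0.0118
t 17.65 F [4.7748 2.1621 0.3597] Tz 0.163 t7 -0.304 xy 0.0366 0.0006 z 0.0788 jaw 32.56 turn 26.94 w 0.0117
t 17.90 F [ 4.2398  1.9536 -0.1741] Tz 0.174 t7 -0.314 xy 0.0366 0.0007 z 0.0788 jaw 29.57 turn 29.93 w 0.0113
```

View pics/w16z.png

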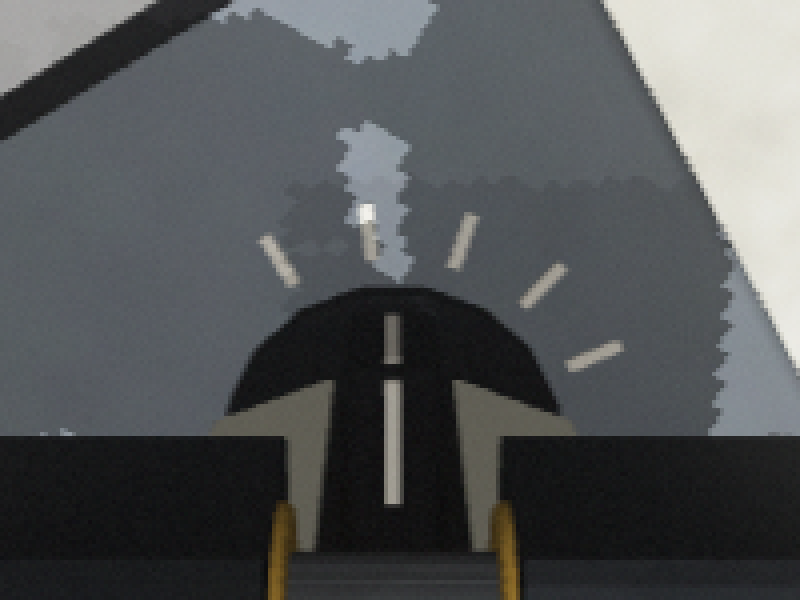

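```bash

python3 -m handwheel '[{"tx":0,"ty":0,"tz":0,"roll":-0.6},{"tx":0,"ty":0,"tz":0,"roll":-0.6}]' >/dev/null; python3 st.py
python3 -m handwheel '[{"tx":0,"ty":0,"tz":0,"roll":-0.6},{"tx":0,"ty":0,"tz":0,"roll":-0.6}]' >/dev/null; python3 st.py
python3 -m handwheel '[{"tx":0,"ty":0,"tz":0,"roll":-0.6},{"tx":0,"ty":0,"tz":0,"roll":-0.6}]' >/dev/null; python3 st.py
python3 -m handwheel '[{"tx":0,"ty":0,"tz":0,"roll":-0.6},{"tx":0,"ty":0,"tz":0,"roll":-0.6}]' >/dev/null; python3 st.py
python3 -m handwheel '[{"tx":0,"ty":0,"tz":0,"roll":-0.6},{"tx":0,"ty":0,"tz":0,"roll":-0.6}]' >/dev/null; python3 st.py
python3 -m handwheel '[{"tx":0,"ty":0,"tz":0,"roll":-0.6},{"tx":0,"ty":0,"tz":0,"roll":-0.6}]' >/dev/null; python3 st.py
python3 -m handwheel '[{"tx":0,"ty":0,"tz":0,"roll":-0.6},{"tx":0,"ty":0,"tz":0,"roll":-0.6}]' >/dev/null; python3 st.py
python3 -m handwheel '[{"tx":0,"ty":0,"tz":0,"roll":-0.6},{"tx":0,"ty":0,"tz":0,"roll":-0.6}]' >/dev/null; python3 st.py
python3 -m handwheel '[{"tx":0,"ty":0,"tz":0,"roll":-0.6},{"tx":0,"ty":0,"tz":0,"roll":-0.6}]' >/dev/null; python3 st.py
python3 -m handwheel '[{"tx":0,"ty":0,"tz":0,"roll":-0.6},{"tx":0,"ty":0,"tz":0,"roll":-0.6}]' >/dev/null; python3 st.py
```

```text
t 18.20 F [ 4.1927  2.5664 -0.4383] Tz 0.185 t7 -0.279 xy 0.0367 0.0008 z 0.0788 jaw 26.58 turn 32.92 w 0.0115
t 18.45 F [ 4.7296  2.1851 -0.4899] Tz 0.063 t7 -0.194 xy 0.0367 0.0008 z 0.0788 jaw 23.56 turn 35.94 w 0.0114
t 18.70 F [ 4.2022  2.8764 -0.5526] Tz 0.066 t7 -0.113 xy 0.0368 0.0009 z 0.0789 jaw 20.55 turn 38.95 w 0.0113
t 18.95 F [ 5.6019  1.6416 -0.8165] Tz -0.028 t7 -0.090 xy 0.0368 0.0010 z 0.0788 jaw 17.55 turn 41.95 w 0.0116
t 19.20 F [ 5.6794  2.5336 -0.8189] Tz 0.038 t7 -0.137 xy 0.0368 0.0010 z 0.0788 jaw 14.56 turn 44.94 w 0.0119
t 19.45 F [ 5.9984  1.7911 -1.8321] Tz 0.063 t7 -0.225 xy 0.0369 0.0011 z 0.0789 jaw 11.58 turn 47.92 w 0.0116
t 19.70 F [ 5.8177  2.2488 -2.6934] Tz 0.163 t7 -0.312 xy 0.0369 0.0011 z 0.0788 jaw 8.59 turn 50.91 w 0.0121
t 19.95 F [ 6.0355  2.0623 -2.9086] Tz 0.244 t7 -0.357 xy 0.0370 0.0011 z 0.0788 jaw 5.60 turn 53.90 w 0.0113
t 20.20 F [ 6.5895  1.4116 -2.2611] Tz 0.236 t7 -0.332 xy 0.0371 0.0012 z 0.0789 jaw 2.60 turn 56.90 w 0.0118
t 20.45 F [ 6.5415  2.2074 -2.0417] Tz 0.136 t7 -0.250 xy 0.0371 0.0013 z 0.0788 jaw -0.41 turn 59.91 w 0.0115
```

```bash

python3 -m handwheel '[{"tx":0,"ty":0,"tz":0,"roll":-0.6},{"tx":0,"ty":0,"tz":0,"roll":-0.6}]' >/dev/null; python3 st.py
python3 -m handwheel '[{"tx":0,"ty":0,"tz":0,"roll":-0.6},{"tx":0,"ty":0,"tz":0,"roll":-0.6}]' >/dev/null; python3 st.py
python3 -m handwheel '[{"tx":0,"ty":0,"tz":0,"roll":-0.6},{"tx":0,"ty":0,"tz":0,"roll":-0.6}]' >/dev/null; python3 st.py
python3 -m handwheel '[{"tx":0,"ty":0,"tz":0,"roll":-0.6},{"tx":0,"ty":0,"tz":0,"roll":-0.6},{"tx":0,"ty":0,"tz":0,"roll":-0.6}]' >/dev/null; python3 st.py; python3 st.py
python3 - <<'E'
from h import *
c=bot.read_camera("wrist")
crop(c,155,130,355,280,4,"pics/w17z.png")
c=bot.read_camera("top");crop(c,190,140,350,250,5,"pics/t17.png")
c=bot.read_camera("scene");cv2.imwrite("pics/s17.png",c["pixels"][:,:,::-1])
E
```

```text
t 20.70 F [ 6.9616  1.6187 -2.2892] Tz 0.071 t7 -0.167 xy 0.0372 0.0013 z 0.0788 jaw -3.42 turn 62.92 w 0.0116
t 20.95 F [ 7.6894  1.9832 -2.5035] Tz -0.012 t7 -0.142 xy 0.0373 0.0013 z 0.0788 jaw -6.43 turn 65.93 w 0.0117
t 21.20 F [ 6.6473  1.9203 -2.6999] Tz 0.093 t7 -0.186 xy 0.0374 0.0013 z 0.0788 jaw -9.42 turn 68.92 w 0.0116
t 21.55 F [ 6.8877  1.9098 -2.8911] Tz 0.174 t7 -0.157 xy 0.0374 0.0013 z 0.0788 jaw -12.39 turn 71.89 w 0.0115
t 21.60 F [ 7.1315  1.5167 -3.8079] Tz 0.105 t7 -0.152 xy 0.0374 0.0014 z 0.0788 jaw -12.39 turn 71.89 w 0.0114
```

View pics/w17z.png

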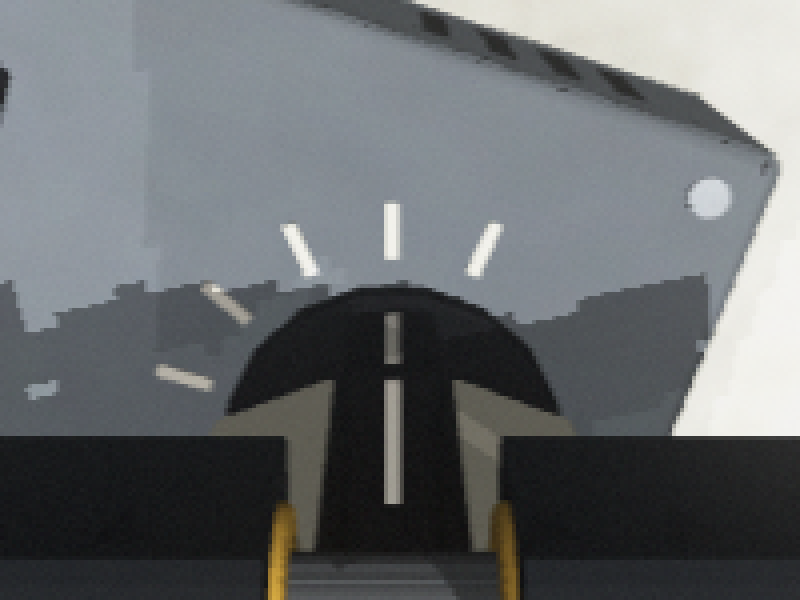

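View pics/s17.png

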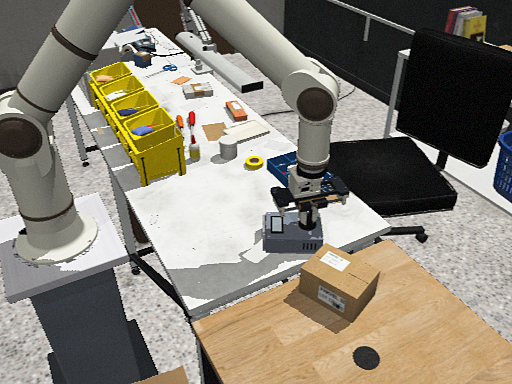

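```bash
python3 st.py; python3 -c "
from bench import bot
print(bot.close_job())"
```

```text
t 21.80 F [ 7.1486  1.8059 -3.3373] Tz 0.226 t7 -0.151 xy 0.0375 0.0014 z 0.0789 jaw -12.38 turn 71.88 w 0.0117
the job is handed in; nothing more can be done
None
```

The battery is lying in the cradle and the drawer is shut. I turned the knob three clicks clockwise and handed the job in at about 21.8 s with the gripper still holding it at 50 N.

- **Battery:** pictures before closing showed it lying between the ribs and the contacts.
- **Drawer:** the panel stopped where the fully shut position was expected, and the push force rose to about 12 N without further movement. A later picture showed it flush with the housing.
- **Knob:** I felt three separate torque rises and drops. The jaws had turned 71.9°, against 72° for the third stop, and the last wrist picture shows the pointer on the third-stop tick, one short of the fourth. There was no sign of slip.
- **Bystanders:** I did not touch the jar, glue bottle, parcel or tape. The last scene picture shows the jar, parcel and tape in place. I did not measure any of their positions again.
- **Remaining side load:** the gripper still presses on the knob with about 7 N sideways, because the grip was roughly 1 mm off the knob's axis. It was steady at hand-in and well under the limits.

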